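Support the model jet's tail in its building jig

ROBOT

A 7-joint arm with a two-finger parallel gripper is mounted at the origin on the work surface. World frame = base frame: x ahead of the robot, y to its left, z up, the work surface at z = 0. Lengths are in m, angles in rad, forces in N, time in s.
With the tool pointing down it reaches from about 0.4 to 0.9 m from the base axis. Payload 5.5 kg.
Tool frame: the origin (TCP) lies on the centre line of the jaws, within the pads' length; the fingertips stand env.tcp_to_tips ahead of it and the grasp point (between the pads) lies 2 mm behind it (env.tcp_to_tips is the distance from the TCP to the fingertips, in m); z points along the fingers, y is the line along which they close (so a half turn about z gives the same grasp; the last joint's range is limited). The gripper opens to 85 mm and grips with 20 to 120 N. Pads are 22 mm wide; open, the fingers measure 114 mm over their backs; the gripper's body (76 mm by 85 mm) begins 54 mm behind the grasp point. The pads swing forward as they close: fully open they stand 13 mm farther back than shut.
Start: joints at [-0.98, 0.501, -0.427, 1.55, 0.221, 1.138, -0.21], TCP at [0.209, 0.615, 0.248] pointing down, gripper open.
Joint ranges: [-2.88, 2.88], [-0.31, 2.03], [-1.54, 1.56], [0.2, 2.42], [-1.41, 4.55], [0.19, 2.02], [-2.57, 2.57]. Speed limits (rad/s): [2.57, 2.57, 3.14, 3.14, 3.14, 3.14, 3.14].

INTERFACE

Orientations are given as [roll, pitch, yaw] about the fixed x, y, z axes, in that order (R = Rz(yaw) Ry(pitch) Rx(roll)).
In Python, from workcell import env gives the robot as it stands. The module is installed in compiled form; this text tells all that it offers.
- The arm moves only by the tool carry_out, never from a script. Its argument "increments" is a list of rows, each a list of 7 numbers: the turn, a rotation vector about the tool's x, y, z in rad, then the shift along the tool's x, y, z in m, then the opening in per cent of the stroke, from 0 (shut) to 100 (fully open). A call has 1 to 20 rows; each row is the pose to reach, as a shift and turn from the pose commanded when the call began, along the tool's axes at that moment; what a row does not reach only later rows make up. A row lasts 1/10 s, in which the tool goes at most 50 mm and 8.59 degrees, less where a joint would pass 70% of its speed; a pose out of reach is approached as far as the arm can. A call with a gripper value outside its range is refused whole. The fingers move at their own pace and stop on an object; "grip_force" is the grip in N (left out, the last holds). Time passes only in rows, so rows that repeat a pose let the fingers close. It gives the time, the measured TCP pose, the force, the opening and the grip force at its end, in the units of the state.
- env.state(): the state, without advancing time (a new reading comes with each control period).
- env.camera(name): name is "scene" or "top"; returns (picture, depth): 480x640x3 uint8, red, green, blue; 480x640 float32, m along the optical axis (not along the pixel's ray), 0 where there is no reading.
- env.calibration(name): a dict with "fx", "fy", "cx", "cy" (pixels), "T" (4x4, takes a point from camera to world coordinates). Camera axes: x right, y up, looking along -z (the intrinsics and any distortion apply to the point x, -y, -z); pixel columns grow to the right and rows downward; lengths in m; the calibration is good to about 2 mm. A picture is of the moment at which its call begins. calibration takes no time and is no camera call.
- env.finish_job(): hands the job in; it is judged then, once.
Trained networks look in the newest picture that a camera, given by its name, has taken for a name from the list of things; names that differ only in an ending like _2 or _b are one class to them, and where a whole thing is asked for, a point or a joint stands for the part that bears it (a point fixed in the world has none). Each returns a list of dicts, best first, with "conf" (0 to 1); they miss things now and then, are a little off and sometimes report something else, mostly with a low value. They report only what shows in the picture. A call takes as long as a camera call.
- env.spot_in(camera, target): "pixel" ([row, column] in pixels, amid what is visible of it).
The state is a dict: "t": time; "joints": joint angles; "qd": joint speeds; "joint_torque": joint torques, N m; "tcp_pos": TCP position; "eef_rot": TCP orientation; "wrist_force": force on the tool from outside, world axes, zero at the start; "wrist_torque": the same for the moment, N m; "opening": finger opening in m; "grip_force": force on a finger pad.
Only numpy, scipy, OpenCV 4.12 (cv2) and the standard library are available. Lean on these libraries where they do the work, as an engineer would, in place of code of your own. Each camera call takes 0.05 s, during which the arm holds its last target. There are 200 camera calls.

TASK

On the jig that holds the winged model jet, slide the tail support (the carriage with the round grip post) along its rail fully home against the stop bar, so that its fork sits under the jet's tail; then let go. Leave the tail support of the other jig, the one holding the finned rocket, where it is.

Things in the scene. Friction and masses are not known exactly. Their poses are not given: they have to be found in the camera images.
- jet_jig: Fixed jig: plywood base 330 x 90 x 10 mm, rail along its middle. Origin: under the middle of its rear (robot-side) edge; x along the rail, away from the robot within 0.2 rad, z up. A clamp at its far end holds a grey model jet: 170 mm long, 120 mm span, tail towards the robot, fin top about 120 mm up. A dark steel stop bar, 76 mm wide, top 40 mm up, lies across it at x = 220 to 232 mm.
- jet_grip (a point): Centre of the top of the grip post on the jet jig's tail support, axes as the jig's. Round upright steel post, 20 mm thick, top 85 mm above the table, free for 49 mm below that. It stands near the rear of the sliding aluminium support (90 x 44 mm, top 36 mm up), 75 mm behind its front edge; a fork 34 mm wide, 93 mm high, stands 65 mm in front of the post.
- jet_support (a joint): Position of the jet jig's tail support along its rail, m: grows along the jig's x, away from the robot; 0 at the rear end, 0.120 when its front edge meets the stop bar (a rigid stop). Starts between 0.01 and 0.04. Slides only along the rail with about 3 N of friction and stays where it is left.
- rocket_grip (a point): The same point on the other, identical jig, which holds a wingless grey rocket (170 mm long, 24 mm thick, four small fins at its tail). The jigs stand side by side, rear ends 0.26 m or more apart, either one on the left. This support must be left alone.

How it is judged:
By the outcome, as a careful person would: the job done as asked, in the order asked, and still so for the second after the job is handed in, with the robot touching nothing.
It also fails if it takes over 27 s, if anything falls off the work surface, if the arm or the gripper's body presses on something with over 40 N, if the wrist force passes 120 N, or if a joint passes its speed limit or range.

## Working session

There is one attempt and no reset: what is moved stays moved. The work goes in short steps, Python scripts to look and compute and a tool call to move; the robot and the scene stay as the last step left them, time stands still between calls to the robot, and variables do not carry over. Pictures are saved under pics/ and viewed, at most 10 in all, crops included, and the job is handed in when it is done.

Besides the shell and the picture viewer there is one more tool, called after "Request:" in YAML: its name, and indented under it one key for each argument. carry_out: Moves the arm, as the interface text tells. Its arguments: {"type":"object","properties":{"increments":{"type":"array"},"grip_force":{"type":"number"}},"required":["increments"]}

```bash
mkdir -p pics; cat > h.py <<'E'
import numpy as np, cv2
from workcell import env
def px2w(cam,d,r,c):
    k=env.calibration(cam); 
    w=d[int(r)-2:int(r)+3,int(c)-2:int(c)+3]; z=np.median(w[w>0])
    p=np.array([(c-k['cx'])/k['fx']*z,-(r-k['cy'])/k['fy']*z,-z,1])
    return (k['T']@p)[:3]
def cloud(cam,d):
    k=env.calibration(cam); r,c=np.mgrid[:480,:640]
    p=np.stack([(c-k['cx'])/k['fx']*d,-(r-k['cy'])/k['fy']*d,-d,np.ones_like(d)],-1)
    return (p@np.array(k['T']).T)[...,:3]
E
python3 - <<'E'
from h import *
ims=[]
for cam in("scene","top"):
    im,d=env.camera(cam); np.save(f'{cam}.npy',d); cv2.imwrite(f'pics/{cam}0.png',im[...,::-1])
    print(cam,env.calibration(cam))
    for t in("jet_jig","jet_grip","rocket_grip"):
        for o in env.spot_in(cam,t)[:3]:
            print(cam,t,o, px2w(cam,d,*o['pixel']).round(3))
print(env.state(),env.tcp_to_tips)
E
```

```text
scene {'fx': 457.37940429729434, 'fy': 457.37940429729434, 'cx': 320.2428899372422, 'cy': 238.05747357045686, 'T': array([[ 0.84833309, -0.35021196,  0.39709261,  0.66965651],
       [ 0.52895804,  0.52784841, -0.66451445, -0.44222508],
       [ 0.0231162 ,  0.77377493,  0.63303871,  0.48755265],
       [ 0.        ,  0.        ,  0.        ,  1.        ]])}
scene jet_jig {'pixel': [416.8, 351.8], 'conf': 0.77} [ 0.569 -0.195  0.02 ]
scene jet_jig {'pixel': [355.5, 289.6], 'conf': 0.4} [ 0.471 -0.173  0.033]
scene jet_grip {'pixel': [357.4, 289.3], 'conf': 0.66} [ 0.472 -0.175  0.033]
scene rocket_grip {'pixel': [220.1, 448.5], 'conf': 0.79} [0.538 0.192 0.034]
top {'fx': 440.22698740851786, 'fy': 440.22698740851786, 'cx': 311.87132490744403, 'cy': 233.8827286339198, 'T': array([[-0.00185991,  0.99399654, -0.1093957 ,  0.33136018],
       [-0.99999594, -0.00161259,  0.00234927,  0.00420382],
       [ 0.00215876,  0.10939963,  0.9939955 ,  0.73943929],
       [ 0.        ,  0.        ,  0.        ,  1.        ]])}
top jet_jig {'pixel': [137.1, 429.3], 'conf': 0.83} [ 0.573 -0.195  0.0
[... 157 characters left out ...]
t': 0.4, 'joints': array([-0.97980267,  0.50107648, -0.42697752,  1.55050511,  0.22080234,
        1.13832604, -0.2102906 ]), 'qd': array([-0.000862  , -0.00235385,  0.00049858, -0.00023535,  0.00042905,
       -0.00171084, -0.00087674]), 'joint_torque': array([ 4.91830695e-03, -5.68701196e+01, -5.80063865e+00, -2.80875868e+01,
        1.25190246e-02,  5.31680445e-03,  1.66588910e-05]), 'tcp_pos': array([0.20921849, 0.61532103, 0.2481531 ]), 'eef_rot': array([-3.14130831e+00, -5.17936556e-05,  2.81383960e+00]), 'wrist_force': array([-0.16211195, -0.24483212, -0.23248122]), 'wrist_torque': array([ 0.00665326,  0.00444702, -0.00472588]), 'grip_force': 0.0, 'opening': 0.08561023906254633} 0.017
```

View pics/top0.png

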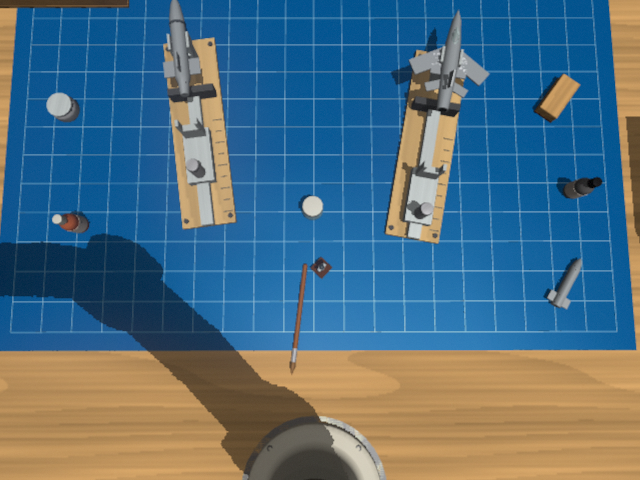

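View pics/scene0.png

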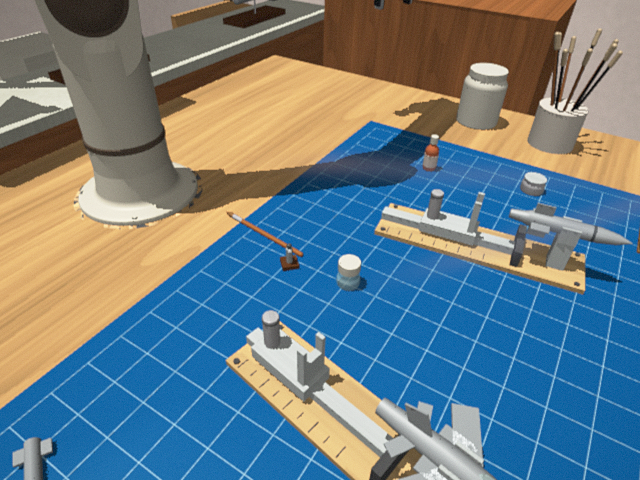

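```bash
python3 - <<'E'
from h import *
for cam in("scene","top"):
    P=cloud(cam,np.load(cam+'.npy')); 
    ok=np.load(cam+'.npy')>0
    for s,y0 in(("right",-0.18),("left",0.19)):
        x,y,z=P[...,0],P[...,1],P[...,2]
        near=ok&(abs(y-y0)<0.09)&(x>0.36)&(x<0.85)
        for n,a,b in(("posttop",.079,.091),("support",.031,.042),("base",.006,.015),("hi",.1,.13)):
            m=near&(z>a)&(z<b)
            q=P[m]
            if n=="posttop":
                nl,l,st,ce=cv2.connectedComponentsWithStats(m.astype(np.uint8))
                for i in range(1,nl):
                    if st[i,4]>15: w=P[l==i]; print(cam,s,n,st[i,4],ce[i].round(),w.mean(0).round(4),w.min(0).round(3),w.max(0).round(3))
            elif len(q): 
                print(cam,s,n,len(q),cv2.minAreaRect(q[:,:2].astype(np.float32)*1000),q.min(0).round(3),q.max(0).round(3))
E
```

```text
scene right posttop 189 [270. 318.] [ 0.4438 -0.1711  0.0821] [ 0.434 -0.18   0.079] [ 0.453 -0.161  0.085]
scene right posttop 91 [320. 339.] [ 0.5102 -0.1689  0.0863] [ 0.504 -0.172  0.079] [ 0.515 -0.165  0.091]
scene right posttop 94 [302. 355.] [ 0.505  -0.1975  0.0865] [ 0.499 -0.2    0.079] [ 0.51  -0.193  0.091]
scene right posttop 2854 [435. 446.] [ 0.6583 -0.2137  0.0863] [ 0.598 -0.232  0.079] [ 0.713 -0.192  0.091]
scene right posttop 17 [400. 444.] [ 0.6309 -0.2254  0.0795] [ 0.628 -0.229  0.079] [ 0.633 -0.222  0.08 ]
scene right support 2024 ((530.9827880859375, -191.78317260742188), (50.76253128051758, 209.61444091796875), 74.47418212890625) [ 0.425 -0.243  0.031] [ 0.631 -0.148  0.042]
scene right base 7173 ((527.7499389648438, -186.1824951171875), (90.80316162109375, 251.2289276123047), 79.30399322509766) [ 0.397 -0.246  0.006] [ 0.652 -0.121  0.015]
scene right hi 292 ((636.56005859375, -206.5143280029297), (4.123321533203125, 28.714221954345703), 78.77288055419922) [ 0.623 -0.21   0.1  ] [ 0.65  -0.203  0.119]
scene left posttop 77 [438. 193.] [0.5121 0.185  0.081
[... 1899 characters left out ...]
.572 0.178 0.079] [0.582 0.182 0.091]
top left posttop 23 [178. 125.] [0.5719 0.2079 0.0855] [0.568 0.206 0.079] [0.578 0.211 0.091]
top left posttop 144 [192. 165.] [0.5101 0.1859 0.0837] [0.501 0.177 0.079] [0.521 0.196 0.087]
top left support 1389 ((607.4929809570312, 194.77874755859375), (225.7128143310547, 75.8617935180664), 13.51860523223877) [0.493 0.163 0.031] [0.722 0.243 0.042]
top left base 5413 ((590.888671875, 197.3930206298828), (330.3039245605469, 90.97315979003906), 7.6468000411987305) [0.422 0.131 0.006] [0.76  0.263 0.015]
top left hi 47 ((668.3609008789062, 207.6698760986328), (26.96526336669922, 2.85530161857605), 5.635641098022461) [0.655 0.205 0.1  ] [0.682 0.21  0.11 ]
```

The top picture shows the winged jet on the right jig, with its grip post at about (row 208, col 426). The rocket is on the left jig, with its post at about (165, 192). The jet post is at (0.443, -0.170), the jig yaw is about -0.185 rad, and about 106 mm of travel remains.

Request:
carry_out:
  increments:
    - [0, 0, 0, -0.362, -0.315, 0, 100]
    - [0, 0, 0, -0.362, -0.315, 0, 100]
    - [0, 0, 0, -0.362, -0.315, 0, 100]
    - [0, 0, 0, -0.362, -0.315, 0, 100]
    - [0, 0, 0, -0.362, -0.315, 0, 100]
    - [0, 0, 0, -0.362, -0.315, 0, 100]
    - [0, 0, 0, -0.362, -0.315, 0, 100]
    - [0, 0, 0, -0.362, -0.315, 0, 100]
    - [0, 0, 0, -0.362, -0.315, 0, 100]
    - [0, 0, 0, -0.362, -0.315, 0, 100]
    - [0, 0, 0, -0.362, -0.315, 0, 100]
    - [0, 0, 0, -0.362, -0.315, 0, 100]

```text
t: 1.6
tcp_pos: [0.4508, 0.2002, 0.2484]
eef_rot: [3.141, -0.0, 2.812]
wrist_force: [0.7, 0.8, -0.6]
opening: 0.0854
grip_force: 0.0
```

```bash
python3 -c "
from h import *
s=env.state();print(s['t'],s['joints'].round(3),s['tcp_pos'],s['eef_rot'])"
```

```text
1.6 [-0.254  0.199 -0.246  1.941  0.057  1.008  0.715] [0.45079886 0.20020555 0.24842711] [ 3.14120110e+00 -1.20021866e-05  2.81180418e+00]
```

Request:
carry_out:
  increments:
    - [0, 0, -0.145, -0.112, -0.353, 0.05, 100]
    - [0, 0, -0.145, -0.112, -0.353, 0.05, 100]
    - [0, 0, -0.145, -0.112, -0.353, 0.05, 100]
    - [0, 0, -0.145, -0.112, -0.353, 0.05, 100]
    - [0, 0, -0.145, -0.112, -0.353, 0.05, 100]
    - [0, 0, -0.145, -0.112, -0.353, 0.05, 100]
    - [0, 0, -0.145, -0.112, -0.353, 0.05, 100]
    - [0, 0, -0.145, -0.112, -0.353, 0.05, 100]
    - [0, 0, -0.145, -0.112, -0.353, 0.05, 100]
    - [0, 0, -0.145, -0.112, -0.353, 0.05, 100]
    - [0, 0, -0.145, -0.112, -0.353, 0.05, 100]

```text
t: 2.7
tcp_pos: [0.4436, -0.1672, 0.1984]
eef_rot: [3.141, 0.0, 2.963]
wrist_force: [0.0, 0.2, -0.4]
opening: 0.0851
grip_force: 0.0
```

```bash
python3 - <<'E'
from h import *
s=env.state();print(s['t'],s['joints'].round(3),s['tcp_pos'],s['eef_rot'])
im,d=env.camera("scene");cv2.imwrite('pics/s1.png',im[...,::-1])
P=cloud("scene",d);m=(abs(P-[.443,-.171,.083])<[.025,.025,.004]).all(-1)
print(m.sum(),P[m].mean(0),P[m].min(0),P[m].max(0))
E
```

```text
2.7 [ 0.284  0.219  0.024  2.041 -0.008  0.881  1.703] [ 0.44362944 -0.16716589  0.19835902] [3.14058160e+00 4.58284929e-05 2.96253360e+00]
197 [ 0.44392409 -0.17118866  0.08193848] [ 0.43411877 -0.18051443  0.07900214] [ 0.45359192 -0.16070027  0.08400248]
```

View pics/s1.png

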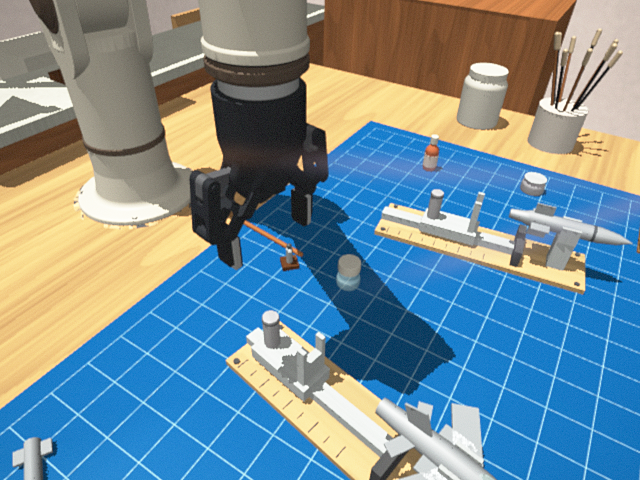

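The gripper hovers over the jet jig's post (row 318, col 270) with one finger on each side of the rail, so I descend and close.

Request:
carry_out:
  increments:
    - [0, 0, 0, 0, -0.003, 0.04, 100]
    - [0, 0, 0, 0, -0.003, 0.08, 100]
    - [0, 0, 0, 0, -0.003, 0.11, 100]
    - [0, 0, 0, 0, -0.003, 0.13, 100]
    - [0, 0, 0, 0, -0.003, 0.13, 100]
    - [0, 0, 0, 0, -0.003, 0.13, 0]
    - [0, 0, 0, 0, -0.003, 0.13, 0]
    - [0, 0, 0, 0, -0.003, 0.13, 0]
    - [0, 0, 0, 0, -0.003, 0.13, 0]
    - [0, 0, 0, 0, -0.003, 0.13, 0]
    - [0, 0, 0, 0, -0.003, 0.13, 0]
    - [0, 0, 0, 0, -0.003, 0.13, 0]
  grip_force: 50

```text
t: 3.95
tcp_pos: [0.4435, -0.1712, 0.0695]
eef_rot: [3.14, 0.002, 2.96]
wrist_force: [-0.2, 5.0, 8.9]
opening: 0.0185
grip_force: 48.6
```

Request:
carry_out:
  increments:
    - [0, 0, 0, -0.01, 0, 0, 0]
    - [0, 0, 0, -0.025, 0, 0, 0]
    - [0, 0, 0, -0.04, 0, 0, 0]
    - [0, 0, 0, -0.055, 0, 0, 0]
    - [0, 0, 0, -0.07, 0, 0, 0]
    - [0, 0, 0, -0.08, 0, 0, 0]
    - [0, 0, 0, -0.09, 0, 0, 0]
    - [0, 0, 0, -0.095, 0, 0, 0]
    - [0, 0, 0, -0.098, 0, 0, 0]
    - [0, 0, 0, -0.098, 0, 0, 0]

```text
t: 4.95
tcp_pos: [0.5401, -0.1893, 0.0695]
eef_rot: [3.14, 0.002, 2.96]
wrist_force: [-0.6, 2.4, 6.0]
opening: 0.0186
grip_force: 49.0
```

```bash
python3 - <<'E'
from h import *
s=env.state();print(s['t'],s['tcp_pos'],s['wrist_force'],s['opening'])
im,d=env.camera("scene");cv2.imwrite('pics/s2.png',cv2.resize(im[200:480,180:520,::-1],None,fx=2,fy=2))
E
```

```text
4.95 [ 0.54009272 -0.189332    0.06953382] [-0.61684028  2.41736527  6.01796948] 0.01863835237424349
```

View pics/s2.png

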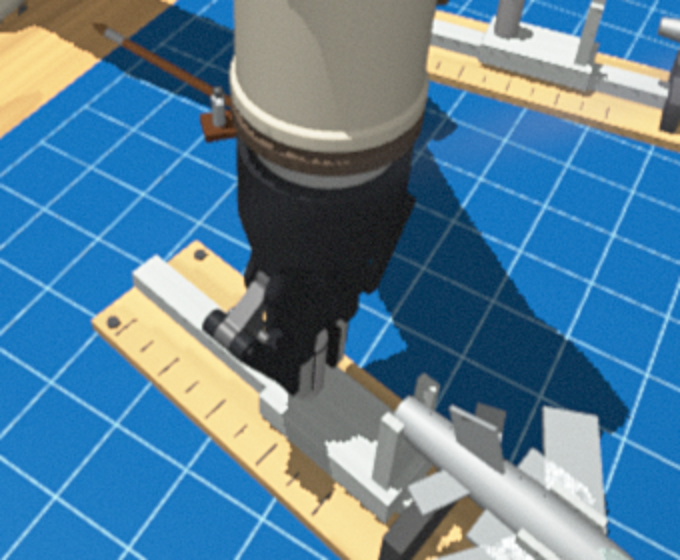

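The support moved with the grip. Its front edge in the crop, near (row 500, col 385), is a few millimetres short of the dark stop bar, so I press on slowly.

Request:
carry_out:
  increments:
    - [0, 0, 0, -0.002, 0, 0, 0]
    - [0, 0, 0, -0.004, 0, 0, 0]
    - [0, 0, 0, -0.005, 0, 0, 0]
    - [0, 0, 0, -0.006, 0, 0, 0]
    - [0, 0, 0, -0.007, 0, 0, 0]
    - [0, 0, 0, -0.008, 0, 0, 0]
    - [0, 0, 0, -0.008, 0, 0, 0]

```text
t: 5.7
tcp_pos: [0.5472, -0.1907, 0.0695]
eef_rot: [3.14, 0.001, 2.96]
wrist_force: [-1.8, 3.1, 8.0]
opening: 0.0187
grip_force: 49.1
```

Request:
carry_out:
  increments:
    - [0, 0, 0, -0.001, 0, 0, 0]
    - [0, 0, 0, -0.002, 0, 0, 0]
    - [0, 0, 0, -0.003, 0, 0, 0]
    - [0, 0, 0, -0.003, 0, 0, 0]

```text
t: 6.1
tcp_pos: [0.5478, -0.1908, 0.0695]
eef_rot: [3.14, -0.004, 2.959]
wrist_force: [-8.7, 5.8, 13.7]
opening: 0.0186
grip_force: 50.0
```

Request:
carry_out:
  increments:
    - [0, 0, 0, -0.001, 0, 0, 0]
    - [0, 0, 0, -0.002, 0, 0, 0]
    - [0, 0, 0, -0.003, 0, 0, 0]
    - [0, 0, 0, -0.003, 0, 0, 0]

```text
t: 6.5
tcp_pos: [0.5479, -0.1908, 0.0694]
eef_rot: [3.14, -0.01, 2.959]
wrist_force: [-15.7, 7.9, 22.8]
opening: 0.0186
grip_force: 50.9
```

```bash
python3 - <<'E'
from h import *
im,d=env.camera("scene");cv2.imwrite('pics/s3.png',cv2.resize(im[340:480,280:450,::-1],None,fx=4,fy=4))
E
```

```text
(no output)
```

View pics/s3.png

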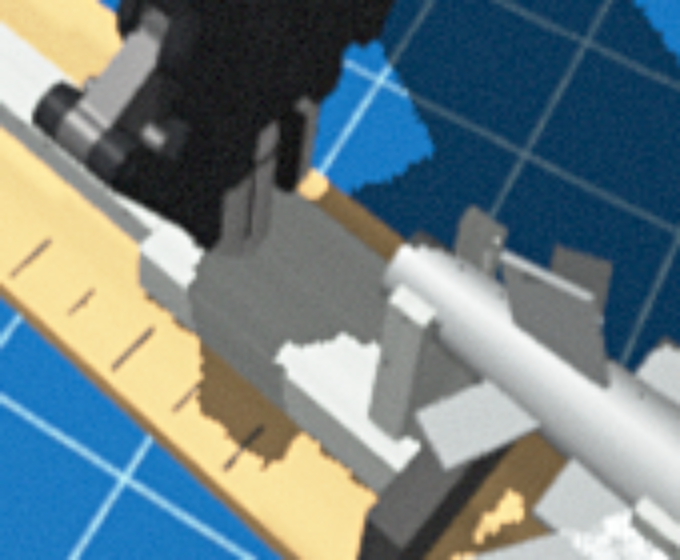

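The crop shows the support's front edge, near (row 450, col 400), touching the dark stop bar with the fork under the tail. The force rose with no further motion. I ease the load, open and lift.

Request:
carry_out:
  increments:
    - [0, 0, 0, 0.002, 0, 0, 0]
    - [0, 0, 0, 0.004, 0, 0, 0]
    - [0, 0, 0, 0.004, 0, 0, 100]
    - [0, 0, 0, 0.004, 0, 0, 100]
    - [0, 0, 0, 0.004, 0, 0, 100]
    - [0, 0, 0, 0.004, 0, 0, 100]
    - [0, 0, 0, 0.004, 0, 0, 100]
    - [0, 0, 0, 0.004, 0, 0, 100]
    - [0, 0, 0, 0.004, 0, 0, 100]

```text
t: 7.45
tcp_pos: [0.5486, -0.1922, 0.0682]
eef_rot: [3.142, -0.0, 2.959]
wrist_force: [0.4, -0.8, 0.8]
opening: 0.0855
grip_force: 0.0
```

Request:
carry_out:
  increments:
    - [0, 0, 0, 0, 0, -0.02, 100]
    - [0, 0, 0, 0, 0, -0.05, 100]
    - [0, 0, 0, 0, 0, -0.09, 100]
    - [0, 0, 0, 0, 0, -0.13, 100]
    - [0, 0, 0, 0, 0, -0.16, 100]
    - [0, 0, 0, 0.1, 0, -0.18, 100]
    - [0, 0, 0, 0.1, 0.1, -0.18, 100]
    - [0, 0, 0, 0.1, 0.2, -0.18, 100]
    - [0, 0, 0, 0.1, 0.2, -0.18, 100]
    - [0, 0, 0, 0.1, 0.2, -0.18, 100]
    - [0, 0, 0, 0.1, 0.2, -0.18, 100]
    - [0, 0, 0, 0.1, 0.2, -0.18, 100]

```text
t: 8.65
tcp_pos: [0.4865, 0.025, 0.2485]
eef_rot: [3.141, 0.0, 2.964]
wrist_force: [0.1, -0.5, -0.1]
opening: 0.0855
grip_force: 0.0
```

```bash
python3 - <<'E'
from h import *
im,d=env.camera("scene");cv2.imwrite('pics/s4.png',im[...,::-1])
P=cloud("scene",d)
for c in([.5475,-.190,.083],[.512,.185,.083]):
    m=(abs(P-c)<[.02,.02,.004]).all(-1); print(m.sum(),P[m].mean(0) if m.any() else 0)
print(env.state()['t'],env.state()['qd'].round(3))
E
```

```text
266 [ 0.54778406 -0.19093217  0.08200522]
81 [0.51229775 0.18467616 0.08170533]
8.7 [0.031 0.005 0.036 0.003 0.005 0.001 0.003]
```

View pics/s4.png

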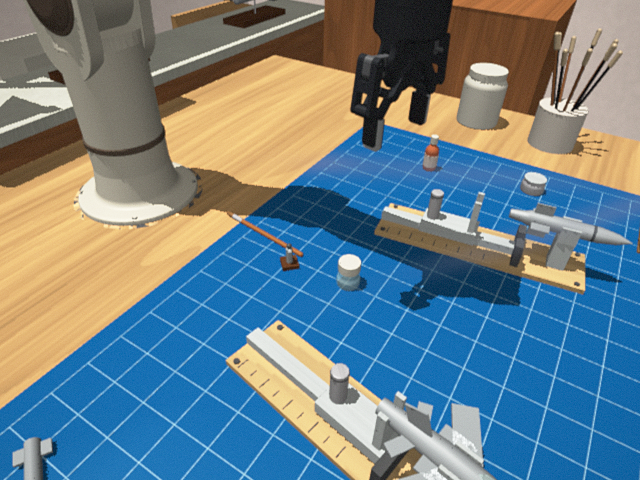

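The jet jig's support sits against the stop bar, with its post at (row 375, col 340) and the fork under the tail. The rocket post has not moved (row 193, col 438) and the arm is clear of everything.

```bash
python3 -c "
from workcell import env
print(env.finish_job())"
```

```text
the job is handed in; nothing more can be done
None
```

The jet jig's tail support is fully home against its stop bar and released, with the fork under the jet's tail; the rocket jig's support was not moved, and the job was handed in at about 8.7 s.

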